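# Shut the tongued lid of a bamboo stamp box

### The arm

A 6-joint arm with a two-finger parallel gripper is mounted at the origin on the work surface. World frame = base frame: x ahead of the robot, y to its left, z up, the work surface at z = 0. Lengths are in m, angles in rad, forces in N, time in s.
With the tool pointing down it reaches from about 0.25 to 0.8 m from the base axis. Payload 8.5 kg.
Tool frame: the origin (TCP) lies on the centre line of the jaws, within the pads' length; the fingertips stand 22 mm ahead of it and the grasp point (between the pads) lies 3 mm ahead of it; z points along the fingers, y is the line along which they close (so a half turn about z gives the same grasp; the last joint's range is limited). The gripper opens to 85 mm and grips with 20 to 120 N. Pads are 22 mm wide; open, the fingers measure 114 mm over their backs; the gripper's body (76 mm by 85 mm) begins 54 mm behind the grasp point. The pads swing forward as they close: fully open they stand 13 mm farther back than shut.
Start: joints at [-1.126, 0.238, -0.013, 1.319, 0, 1.571], TCP at [0.226, -0.474, 0.253] pointing down, gripper open.
Joint ranges: [-2.66, 2.66], [-1.03, 1.9], [-1.14, 1.46], [-1.82, 2.27], [-1.45, 1.34], [-3.14, 3.14]. Speed limits (rad/s): [2.22, 2.22, 2.79, 3.14, 3.14, 3.14].

### API

Orientations are given as a rotation vector (axis times angle).
In Python, from cell import ctrl, optics, job gives the robot as it stands.
- The arm moves only by the shell command python3 -m inch 'ROWS' [FORCE]. ROWS is a JSON object whose one key "deltas" holds a list of rows, each a list of 3 entries, a list of its own where there are three numbers: the closure, from -1 (fully open) to 1 (shut), then the shift along the tool's x, y, z in cm, then the turn, a rotation vector about the tool's x, y, z in rad. A call has 1 to 8 rows; each row is the pose to reach, as a shift and turn from the pose commanded when the call began, along the tool's axes at that moment; what a row does not reach only later rows make up. A row lasts 1/12 s, in which the tool goes at most 41.7 mm and 7.16 degrees, less where a joint would pass 70% of its speed; a pose out of reach is approached as far as the arm can. A call with a gripper value outside its range is refused whole. The fingers move at their own pace and stop on an object; FORCE is the grip in N (left out, the last holds). Time passes only in rows, so rows that repeat a pose let the fingers close. It gives the time, the measured TCP pose, the force, the opening and the grip force at its end, in the units of the state.
- ctrl.read_state(): the state, without advancing time (a new reading comes with each control period).
- optics.grab_frame(name): name is "scene" or "top" or "wrist"; returns a dict with "color" (400x640x3 uint8, red, green, blue), "K" (3x3 intrinsics, pixels), "rvec" (rotation vector, rad) and "tvec" (3), from world to camera coordinates, as OpenCV has them. Camera axes: x right, y down, z forward; pixel columns grow to the right and rows downward; lengths in m; the calibration is good to about 2 mm. A picture is of the moment at which its call begins. There is no depth.
- job.hand_in(): hands the job in; it is judged then, once.
The state is a dict: "time": time; "q": joint angles; "qvel": joint speeds; "tau": joint torques, N m; "tcp_pos": TCP position; "orientation": TCP orientation; "ft_force": force on the tool from outside, world axes, zero at the start; "torque": the same for the moment, N m; "finger_gap": opening from 0.0 (shut) to 1.0 (fully open); "grasp_force": force on a finger pad.
Only numpy, scipy, OpenCV 4.12 (cv2) and the standard library are available. Lean on these libraries where they do the work, as an engineer would, in place of code of your own. Each camera call takes 0.05 s, during which the arm holds its last target. There are 200 camera calls.

### The job

Close the stamp box with its loose lid: hold the lid at a slant with its front end raised, angle its tongue into the groove of the box's dark end block and push until it stops, keep it pressed home while you lower it flat, then press the front end down until the catch snaps and the lid lies flush. Work gently so that the joint is never forced, let go, and leave the stamp blocks, soap mold, burnisher and dish where they are.

Things in the scene. Friction and masses are not known exactly. Their poses are not given: they have to be found in the camera images.
- base: Dark base board 236 x 86 x 6 mm, screwed to the table. Origin: centre of its underside, z up. On it stands the open stamp box, 200 long, in line with the board, held by screws in slotted holes: the box sits fixed, up to 12 mm either way along the board's x from the middle; the state does not tell where. Box from -x to +x: groove block, side walls, front block.
- groove_mid (a point): Fixed to the base at (-82, 0, 60.75) mm: middle of the groove's mouth if the box sat midway (the true mouth is up to 12 mm either way in x). The groove, in the inner face of the dark block (18 long, 66 wide, 72 high), is 9 deep, open at both sides, z 56 to 65.5 mm. The side walls, 44 apart inside and 58 outside, are 56 high; the shut lid rests on them.
- front_mid (a point): Fixed to the base at (100, 0, 56) mm: top outer edge of the front block (12 thick, inner face at x 88) if the box sat midway. On that face a sprung steel roller (8 thick, centre z 51.9) sticks out 3 mm and gives at about 5 N; it snaps over the bead on the lid. Bead and block clear each other by 1.5 mm if the lid's shoulder bears on the groove block, else the lid cannot go down.
- lid: Loose lid, about 0.11 to 0.2 kg: a bamboo board 182 x 66 x 12 mm with a tongue at its -x end and two battens 38 wide, 11 deep below, on which it lies at the start. Origin: level with the battens' undersides, z up; board x -82 to 100, z 11 to 23. Shut, its axes are those of the base and its origin is 45 mm above the table. Grip it across its 66 mm width.
- lid_tongue (a point): Middle of the tongue's tip edge (lid x -90, z 16.5 mm). The tongue is 5 mm thick (z 14 to 19), 62 wide and stands 8 out from the board's shoulder at x -82. Fully home and shut it lies 8 mm inside the groove's mouth, 61.5 mm above the table. Slanted at 20 degrees the board's top edge meets the block when the tip is about 6 mm in. The joint is spoilt by more than 20 N.
- lid_front (a point): Top edge of the lid's front end, middle of its width (lid x 100, z 23 mm); shut, it is 68 mm above the table. A dark round thumb mark at lid x 80 shows where to press. The front batten (x 74 to 84, depth 11) drops inside the box and carries the brass bead (5 mm thick, at x 84, z 2.6). Before it snaps the front end stands about 9 mm high.
- turntable: Bamboo turntable, 194 mm across, 21 mm to its deck; origin: centre of its underside. Bystander, carries four stamp blocks.
- block0: Clear acrylic stamp block 50 x 50 x 10 mm lying on the turntable; origin: centre of its underside. Bystander.
- block1: Clear acrylic stamp block 64 x 40 x 10 mm lying on the turntable; origin: centre of its underside. Bystander.
- block2: Clear acrylic stamp block 40 x 40 x 10 mm lying on the turntable; origin: centre of its underside. Bystander.
- block3: Clear acrylic stamp block 45 x 60 x 10 mm lying on the turntable; origin: centre of its underside. Bystander.
- soap_mold: Blue silicone soap mold with four cavities, 150 x 110 x 32 mm; origin: centre of its underside. Bystander.
- burnisher: Stainless spoon-shaped burnisher, 160 mm long, lying along its x; origin: middle of its underside. Bystander.
- dish: White ceramic dish, 110 mm across, 24 mm high; origin: centre of its underside. Bystander.
There are look-alikes about, which are no part of the job. What is shaped like the lid but purple is not meant.

How it is judged:
On the way:
1. the tongue bears in the groove while the lid's front end is still raised at a slant (x of lid_tongue in the frame of base between -0.105 and -0.0725 m and y of lid_tongue in the frame of base between -0.005 and 0.005 m and z of lid_tongue in the frame of base between 0.055 and 0.0655 m and angle between lid's own z axis and vertical above 0.12 rad and contact force between lid and base above 1 N), for 0.2 s.
At the end, for the whole second after the job is handed in: The lid is shut and released: front end and tongue within 2 mm of their shut heights (68 and 61.5 mm), so the catch has snapped, tilt under 1.4 degrees, tongue towards the groove block, both ends within 5 mm of the base's middle line, at rest (x of lid_tongue in the frame of base between -0.105 and -0.075 m and y of lid_tongue in the frame of base between -0.005 and 0.005 m and z of lid_tongue in the frame of base between 0.0595 and 0.0635 m and y of lid_front in the frame of base between -0.005 and 0.005 m and z of lid_front in the frame of base between 0.066 and 0.07 m and angle between lid's own z axis and vertical below 0.025 rad and linear speed of lid below 0.01 m/s); the robot touches nothing.
It fails at once if the joint is forced: lid and box (with its base) press on each other with more than 20 N (contact force between lid and base above 20 N).
It fails at once if a stamp block on the turntable is moved more than 15 mm (distance of any of block0, block1, block2, block3 from where it was at the start of the episode above 0.015 m).
It fails at once if the soap mold, the burnisher or the dish is moved more than 15 mm (distance of any of soap_mold, burnisher, dish from where it was at the start of the episode above 0.015 m).
It also fails if it takes over 61 s, if anything falls off the work surface, if the arm or the gripper's body presses on something with over 40 N, if the wrist force passes 120 N, or if a joint passes its speed limit or range.

## Working session

There is one attempt and no reset: what is moved stays moved. The work goes in short steps, Python scripts to look and compute and a shell command to move; the robot and the scene stay as the last step left them, time stands still between calls to the robot, and variables do not carry over. Pictures are saved under pics/ and viewed, at most 10 in all, crops included, and the job is handed in when it is done.

```bash
ls; mkdir -p pics
python3 - <<'E'
from cell import ctrl,optics
import cv2,numpy as np,pickle
s=ctrl.read_state();print(s)
for n in("scene","top"):
    f=optics.grab_frame(n);pickle.dump(f,open(f'pics/{n}.pkl','wb'))
    cv2.imwrite(f'pics/{n}0.png',f['color'][:,:,::-1]);print(n,f['K'],f['rvec'],f['tvec'])
E
```

```text
pics
{'time': 0.0, 'q': array([-1.12601275e+00,  2.38768903e-01, -1.42647618e-02,  1.31921590e+00,
        2.58675353e-05,  1.57077275e+00]), 'qvel': array([ 0.00054885, -0.00038114,  0.00091722, -0.00026055,  0.00012272,
        0.00115653]), 'tau': array([-1.15034560e-03, -5.38783729e+01,  3.46433687e+01,  1.86180754e-02,
       -2.05003050e-05, -1.10963799e-05]), 'tcp_pos': array([ 0.22572368, -0.47355799,  0.25267975]), 'orientation': array([-3.06282741e+00, -6.92641707e-01,  4.63619841e-04]), 'ft_force': array([-0.69698061,  0.27845981, -0.08915804]), 'torque': array([ 0.00637358,  0.02408243, -0.01790413]), 'grasp_force': 0.0, 'finger_gap': 0.9982224506684695}
scene [[393.41542208   0.         312.62588626]
 [  0.         393.41542208 202.9793689 ]
 [  0.           0.           1.        ]] [ 1.80773831  1.29290243 -0.74490121] [-0.15989494 -0.22475839  1.92902255]
top [[464.57181416   0.         315.66540573]
 [  0.         464.57181416 202.45032422]
 [  0.           0.           1.        ]] [ 2.16510116 -2.14631571  0.12299347] [-0.04584884  0.55388564  1.27299499]
```

View pics/scene0.png

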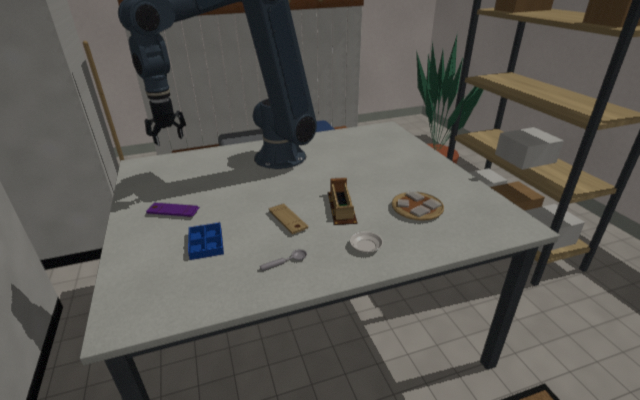

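View pics/top0.png

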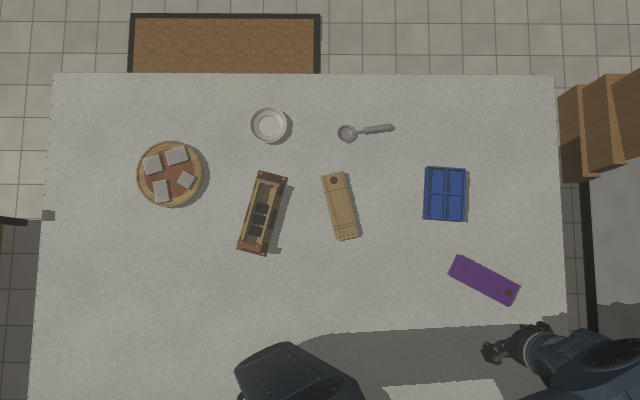

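The scene picture shows the tall dark groove block at (340,183), the end of the box nearest the robot. In the top picture:
- Bamboo lid-shaped board at (341,205), with its thumb mark at (334,181).
- Purple look-alike at (484,280).
- Box at (263,213), with its dark block at (252,247).

The bamboo board fits the description because it isn't purple and has the thumb mark. I'll confirm it in a crop.

```bash
cat > h.py <<'E'
import numpy as np,cv2,pickle
from scipy.spatial.transform import Rotation as R
from cell import ctrl,optics
def grab(n,name=None):
    f=optics.grab_frame(n)
    if name: cv2.imwrite(f'pics/{name}.png',f['color'][:,:,::-1]); pickle.dump(f,open(f'pics/{name}.pkl','wb'))
    return f
def load(n): return pickle.load(open(f'pics/{n}.pkl','rb'))
def ray(f,p):
    p=np.atleast_2d(np.float64(p)); Rw=R.from_rotvec(np.ravel(f['rvec'])).as_matrix()
    c=-Rw.T@np.ravel(f['tvec']); d=np.c_[p,np.ones(len(p))]@np.linalg.inv(f['K']).T@Rw
    return c,d/np.linalg.norm(d,axis=1)[:,None]
def plane(f,p,z):
    c,d=ray(f,p); return c+d*((z-c[2])/d[:,2])[:,None]
def tri(obs):
    A=np.zeros((3,3));b=np.zeros(3)
    for f,p in obs:
        c,d=ray(f,p);M=np.eye(3)-np.outer(d[0],d[0]);A+=M;b+=M@c
    x=np.linalg.solve(A,b); return x,[np.linalg.norm(np.cross(x-ray(f,p)[0],ray(f,p)[1][0])) for f,p in obs]
def proj(f,X): return cv2.projectPoints(np.float64(X).reshape(-1,3),np.ravel(f['rvec']),np.ravel(f['tvec']),f['K'],None)[0][:,0]
E
python3 - <<'E'
from h import *
f=load('top'); s=load('scene')
c=f['color'][160:265,225:375,::-1]; cv2.imwrite('pics/crop1.png',cv2.resize(c,None,fx=5,fy=5,interpolation=cv2.INTER_CUBIC))
def m(p,z): return plane(f,p,z)[0].round(4)
print('mark',m((334,181),.023),'tongue',m((348,239),.02),'dark',m((252,247),.072),'front',m((274,173),.056))
for n,g in (('top',f),('scene',s)):
    hsv=cv2.cvtColor(g['color'],cv2.COLOR_RGB2HSV); print(n,'lid hsv',hsv[205,341] if n=='top' else hsv[218,287], 'cam',ray(g,(320,200))[0])
print('tri mark',tri([(f,(334,181)),(s,(297,228))]),'tri dark',tri([(f,(249,245)),(s,(340,181))]))
st=ctrl.read_state(); print(R.from_rotvec(st['orientation']).as_matrix().round(3))
E
```

```text
mark [ 0.6175 -0.0926  0.023 ] tongue [ 0.4531 -0.1328  0.02  ] dark [0.427  0.1294 0.072 ] front [0.6332 0.0756 0.056 ]
top lid hsv [ 19  89 138] cam [ 0.39666923 -0.05081902  1.3302175 ]
scene lid hsv [ 19 108 120] cam [ 1.72556448 -0.37935641  0.82202593]
tri mark (array([ 0.61943094, -0.09304381,  0.01173568]), [np.float64(5.360222001875871e-05), np.float64(5.360222001873154e-05)]) tri dark (array([0.43322463, 0.1412473 , 0.06128494]), [np.float64(0.0020297918561268573), np.float64(0.002029791856126884)])
[[ 0.903  0.43  -0.001]
 [ 0.43  -0.903  0.001]
 [-0.    -0.001 -1.   ]]
```

View pics/crop1.png

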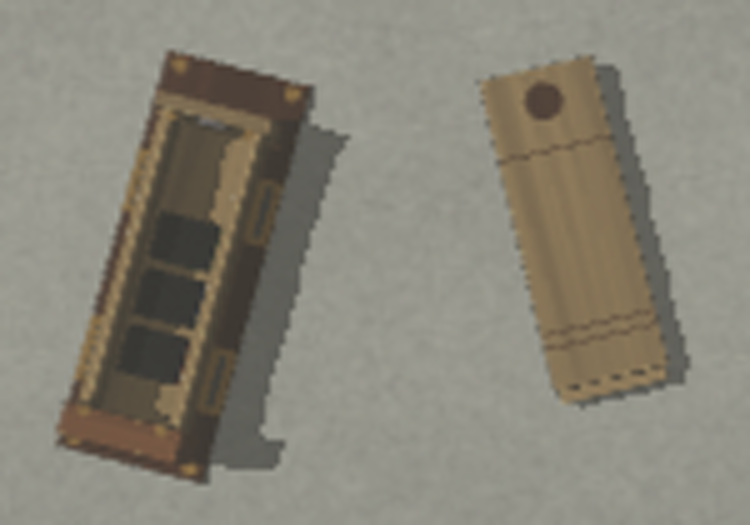

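The crop confirms it: a bamboo board with its dark thumb mark at full-image (334,180) and its tongue at (347,238). The box's dark groove block is at (250,248), nearest the robot. Lid and box both have +x pointing away from the robot, at yaws of about +14° and −14.5°. Next I'll move the wrist camera above the lid.

```bash
R='[-1,[43.9,-19.2,0],[0,0,0.2]]'; python3 -m inch '{"deltas":[[-1,[5.5,-2.4,0],[0,0,0.03]],[-1,[11,-4.8,0],[0,0,0.05]],[-1,[16,-7,0],[0,0,0.08]],[-1,[20,-8.7,0],[0,0,0.1]],[-1,[24,-10.5,0],[0,0,0.12]],[-1,[28,-12,0],[0,0,0.14]],[-1,[32,-14,0],[0,0,0.16]],[-1,[36,-15.7,0],[0,0,0.2]]]}'
python3 - <<'E'
from h import *
f=grab('wrist','w1'); st=ctrl.read_state(); print(st['tcp_pos'],R.from_rotvec(st['orientation']).as_matrix().round(3)); print(f['K'],ray(f,(320,200)))
E
```

```text
time: 0.77
tcp_pos: [0.4453, -0.2204, 0.2532]
orientation: [-3.118, -0.382, 0.0]
ft_force: [0.3, -1.9, 0.3]
finger_gap: 1.0
grasp_force: 0.0
[ 0.44946777 -0.21569725  0.25295051] [[ 0.97   0.241  0.002]
 [ 0.241 -0.97   0.003]
 [ 0.003 -0.002 -1.   ]]
[[336.22916561   0.         319.23436484]
 [  0.         336.22916561 192.2670458 ]
 [  0.           0.           1.        ]] (array([ 0.52363645, -0.20083738,  0.37565178]), array([[-0.32765978, -0.08395626, -0.94105814]]))
```

View pics/w1.png

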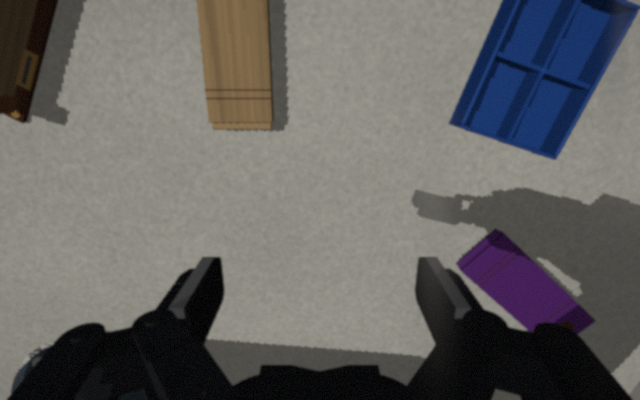

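The wrist view shows the lid's tongue end at (240,127) and the purple board at (525,280). The camera looks back over the fingers. I'll go to a spot between lid and box, and higher, to see both.

```bash
python3 -m inch '{"deltas":[[-1,[1.7,-3.4,-1.5],[0,0,0]],[-1,[3.4,-6.8,-3],[0,0,0]],[-1,[5,-10,-5],[0,0,0]],[-1,[6.7,-13.5,-7],[0,0,0]],[-1,[8.4,-17,-9],[0,0,0]],[-1,[10,-20,-10],[0,0,0]],[-1,[10,-20,-10],[0,0,0]],[-1,[10,-20,-10],[0,0,0]]]}'
python3 - <<'E'
from h import *
f=grab('wrist','w2'); st=ctrl.read_state(); print(st['tcp_pos'],st['qvel'].round(3))
E
```

```text
time: 1.48
tcp_pos: [0.4935, -0.0022, 0.3535]
orientation: [-3.117, -0.39, -0.001]
ft_force: [-0.4, -1.1, 0.5]
finger_gap: 1.0
grasp_force: 0.0
[ 0.49298709 -0.00342263  0.3529238 ] [-0.039 -0.001 -0.019 -0.002 -0.002 -0.004]
```

View pics/w2.png

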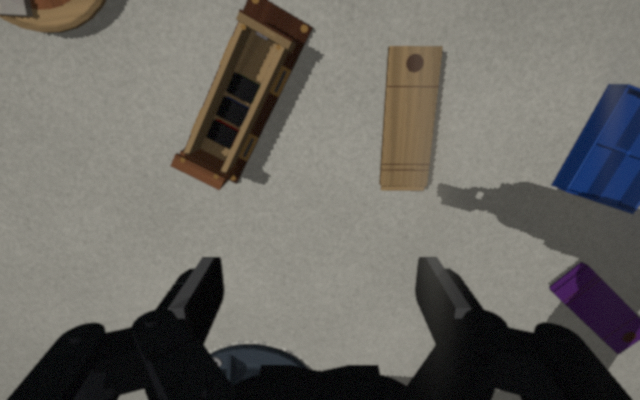

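In w2, the lid's corners are near (389,46), (442,46), (430,190) and (379,188). The box's groove block is at (205,168) and its front end at (275,20). One lower view over the lid comes next, then I'll measure.

```bash
python3 -m inch '{"deltas":[[-1,[-0.5,2.3,2.5],[0,0,0]],[-1,[-1,4.6,5],[0,0,0]],[-1,[-1.5,7,7.5],[0,0,0]],[-1,[-2,9,10],[0,0,0]],[-1,[-3,11,13],[0,0,0]],[-1,[-3,11.6,15],[0,0,0]],[-1,[-3,11.6,15],[0,0,0]]]}'
python3 - <<'E'
from h import *
f=grab('wrist','w3'); st=ctrl.read_state(); print(st['tcp_pos'],st['qvel'].round(3))
C={}
for n in('w2','w3'):
    g=load(n);im=cv2.GaussianBlur(g['color'],(3,3),0);hsv=cv2.cvtColor(im,cv2.COLOR_RGB2HSV)
    m=cv2.inRange(hsv,(12,70,70),(28,255,255)); m[255:]=0
    # lid = blob of lid size
    m2=cv2.morphologyEx(m,cv2.MORPH_CLOSE,np.ones((9,9))); m2=cv2.morphologyEx(m2,cv2.MORPH_OPEN,np.ones((5,5)))
    cs,_=cv2.findContours(m2,0,2)
    for c in cs:
        if cv2.contourArea(c)>1500:
            M=cv2.moments(c);print(n,cv2.contourArea(c),M['m10']/M['m00'],M['m01']/M['m00'],cv2.approxPolyDP(c,6,True)[:,0].tolist(),cv2.boxPoints(cv2.minAreaRect(c)).round(1).tolist())
    k=cv2.inRange(hsv,(0,60,0),(20,255,85));k[255:]=0
E
```

```text
time: 2.12
tcp_pos: [0.4887, -0.1261, 0.1988]
orientation: [-3.117, -0.376, 0.012]
ft_force: [-0.5, 0.3, -0.1]
finger_gap: 0.999
grasp_force: 0.0
[ 0.48976328 -0.12526909  0.20124875] [ 0.034 -0.032  0.069  0.039  0.006  0.013]
w2 6955.5 408.8165480554957 115.93199626195097 [[391, 46], [381, 188], [422, 189], [441, 48]] [[378.8999938964844, 188.8000030517578], [388.6000061035156, 43.599998474121094], [441.6000061035156, 47.099998474121094], [431.8999938964844, 192.3000030517578]]
w2 8637.0 231.64426305430126 101.07400331905367 [[244, 11], [186, 147], [172, 161], [214, 187], [234, 180], [231, 161], [290, 45]] [[169.3000030517578, 166.89999389648438], [240.1999969482422, 9.300000190734863], [298.8999938964844, 35.70000076293945], [228.0, 193.3000030517578]]
w2 1916.0 56.18241127348643 14.851513569937369 [[0, 19], [61, 31], [87, 19], [101, 0], [36, 0], [34, 16]] [[-0.0, 0.0], [101.0, 0.0], [101.0, 32.0], [0.0, 32.0]]
w3 14956.5 319.4038600831299 100.2586277983931 [[278, 0], [289, 203], [350, 203], [361, 0], [332, 0], [323, 17], [312, 16], [306, 0]] [[278.0, 203.0], [278.0, 0.0], [361.0, 0.0], [361.0, 203.0]]
w3 1877.0 47.36183626354111 86.40836441129461 [[75, 0], [62, 0], [21, 179], [30, 174]] [[17.799999237060547, 178.1999969482422], [62.79999923706055, -3.0], [75.69999694824219, 0.20000000298023224], [30.700000762939453, 181.39999389648438]]
```

View pics/w3.png

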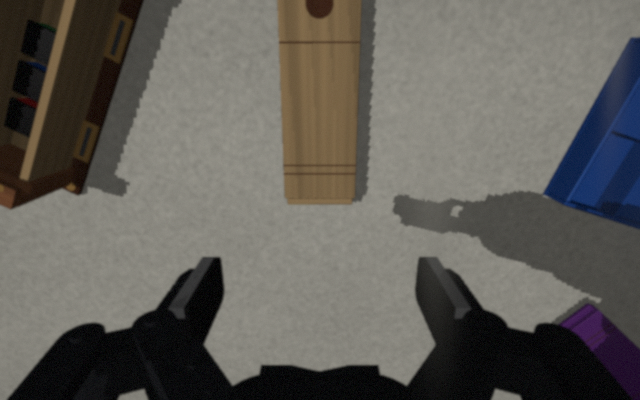

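In w3 the lid lies along the tool's axis. The mark is at (319,6), the shoulder at row 199 and the tongue tip at (319,204). The box's right side runs through (50,100). I'll take one view over the box before gripping, then measure both.

```bash
python3 -m inch '{"deltas":[[-1,[1,-3.6,-1.2],[0,0,0]],[-1,[2,-7.2,-2.4],[0,0,0]],[-1,[3,-10.8,-3.6],[0,0,0]],[-1,[4,-14.4,-4.8],[0,0,0]],[-1,[5,-18,-6],[0,0,0]],[-1,[6,-21,-7],[0,0,0]],[-1,[6,-21,-7],[0,0,0]],[-1,[6,-21,-7],[0,0,0]]]}'
python3 - <<'E'
from h import *
f=grab('wrist','w4'); st=ctrl.read_state(); print(st['tcp_pos'],st['qvel'].round(3))
cv2.imwrite('pics/w4b.png',cv2.resize(f['color'][0:235,190:510,::-1],None,fx=2.5,fy=2.5,interpolation=cv2.INTER_CUBIC))
# lid groove lines along centreline
for n,(a,b) in {'w2':((415,47),(404,195)),'w3':((319,18),(319,215))}.items():
    g=cv2.cvtColor(load(n)['color'],cv2.COLOR_RGB2GRAY).astype(float)
    N=400;t=np.linspace(0,1,N)[:,None];P=np.array(a)+t*(np.array(b)-np.array(a))
    v=np.mean([cv2.remap(g.astype(np.float32),(P[:,0]+o).astype(np.float32),P[:,1].astype(np.float32),1)[:,0] for o in range(-14,15)],0)
    dv=v-cv2.GaussianBlur(v.reshape(-1,1),(1,61),0)[:,0]
    for i in range(1,N-1):
        if v[i]<v[i-1] and v[i]<=v[i+1] and dv[i]<-4: print(n,P[i].round(1),v[i].round(),dv[i].round(1))
    print(n,'tail',[(P[i][1].round(1),int(v[i])) for i in range(350,400,5)])
E
```

```text
time: 2.83
tcp_pos: [0.4997, 0.0962, 0.2752]
orientation: [-3.117, -0.389, -0.004]
ft_force: [0.0, -0.5, -1.4]
finger_gap: 1.004
grasp_force: 0.0
[0.49936205 0.09500407 0.27447686] [-0.035  0.004 -0.024 -0.008 -0.001 -0.004]
w2 [412.1  85.9] 92.0 -11.9
w2 [406.3 163.8] 92.0 -8.4
w2 [405.9 169.8] 90.0 -9.4
w2 [404.7 185. ] 102.0 -6.5
w2 tail [(np.float64(176.8), 105), (np.float64(178.7), 104), (np.float64(180.5), 105), (np.float64(182.4), 105), (np.float64(184.2), 103), (np.float64(186.1), 104), (np.float64(188.0), 113), (np.float64(189.8), 119), (np.float64(191.7), 136), (np.float64(193.5), 142)]
w3 [319.   42.2] 76.0 -20.5
w3 [319.  165.1] 79.0 -15.9
w3 [319. 173.] 78.0 -16.2
w3 [319.  197.2] 98.0 -6.9
w3 [319.  202.7] 107.0 -9.3
w3 tail [(np.float64(190.8), 99), (np.float64(193.3), 100), (np.float64(195.7), 100), (np.float64(198.2), 99), (np.float64(200.7), 109), (np.float64(203.2), 108), (np.float64(205.6), 134), (np.float64(208.1), 138), (np.float64(210.6), 138), (np.float64(213.0), 137)]
```

View pics/w4b.png

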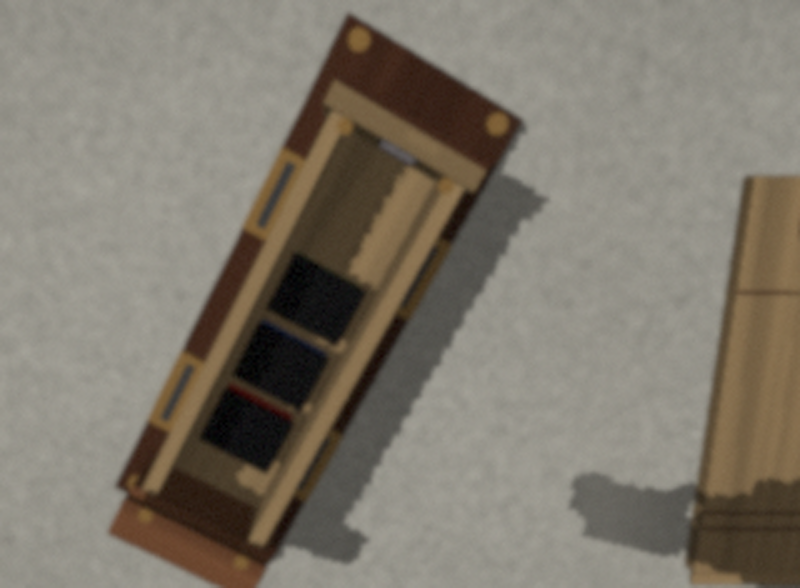

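The w4 crop (offset 190,0; scale 2.5) shows three things:
- Base front corners at crop (348,14) and (525,122).
- The front block's top outer edge from (334,81) to (485,170).
- The reddish top of the groove block, with its inner edge from about (127,497) to (275,562).

I'll measure these with masks.

Run:
```python
from h import *
w2,w3,w4,top=[load(n) for n in('w2','w3','w4','top')]
# lid lines triangulated (assume same points on centreline)
for a,b in(((412.1,85.9),(319.,42.2)),((406.3,163.8),(319,165.1)),((405.9,169.8),(319,173))):
    x,e=tri([(w2,a),(w3,b)]);print('lid line',x.round(4),np.round(e,4))
# lid edges in w3/w2 at rows (columns of left/right edges)
for n,g,rows in(('w3',w3,(60,100,150,190)),('w2',w2,(60,100,150))):
    hsv=cv2.cvtColor(g['color'],cv2.COLOR_RGB2HSV)
    for r in rows:
        m=np.where((hsv[r,:,1]>60)&(abs(hsv[r,:,0].astype(int)-19)<9))[0]; m=m[(m>250)&(m<460)]
        P=plane(g,[(m[0]-.5,r),(m[-1]+.5,r)],.023);print(n,r,m[0],m[-1],P[:,:2].round(4).tolist(),'w',np.linalg.norm(P[1]-P[0]).round(4))
print('tongue tip w3',plane(w3,[(286,205),(319,205),(353,205)],.0165).round(4).tolist(),'mark w2',plane(w2,(415,63),.023))
f=lambda x,y:(x/2.5+190-.3,y/2.5-.3)
P=plane(w4,[f(348,14),f(525,122)],.006);print('base front',P.round(4).tolist(),np.linalg.norm(P[1]-P[0]))
P=plane(w4,[f(334,81),f(485,170)],.056);print('front blk',P.round(4).tolist(),np.linalg.norm(P[1]-P[0]))
for n,g in(('w4',w4),('w2',w2),('top',top)):
    hsv=cv2.cvtColor(g['color'],cv2.COLOR_RGB2HSV)
    p=(222,222) if n=='w4' else (205,172) if n=='w2' else (250,245)
    h0=hsv[p[1],p[0]].astype(int);print(n,h0,'dark inner',hsv[p[1]-12 if n!='top' else 243,p[0]])
    m=cv2.inRange(hsv,tuple(map(int,(max(h0[0]-5,0),h0[1]-50,h0[2]-22))),tuple(map(int,(h0[0]+4,min(255,h0[1]+60),h0[2]+40))))
    nl,lab=cv2.connectedComponents(m); k=(lab==lab[p[1],p[0]]).astype(np.uint8)
    c=max(cv2.findContours(k,0,2)[0],key=cv2.contourArea);print(n,cv2.contourArea(c),cv2.approxPolyDP(c,2,True)[:,0].tolist())
```

```text
lid line [ 0.5942 -0.0995  0.0237] [0.0002 0.0002]
lid line [ 0.4965 -0.1234  0.031 ] [0.0001 0.0001]
lid line [ 0.489  -0.1253  0.0314] [0.0005 0.0005]
w3 60 280 359 [[0.5733, -0.071], [0.589, -0.1351]] w 0.066
w3 100 281 357 [[0.5422, -0.0783], [0.5579, -0.1423]] w 0.0659
w3 150 283 356 [[0.5002, -0.0888], [0.516, -0.1533]] w 0.0664
w3 190 285 355 [[0.4635, -0.0983], [0.4794, -0.1627]] w 0.0663
w2 60 251 440 [[0.5739, 0.1072], [0.6326, -0.1241]] w 0.2386
w2 100 252 436 [[0.5264, 0.097], [0.5857, -0.1363]] w 0.2407
w2 150 251 430 [[0.4613, 0.0862], [0.5217, -0.1516]] w 0.2453
tongue tip w3 [[0.4466, -0.1027, 0.0165], [0.4542, -0.1337, 0.0165], [0.4621, -0.1657, 0.0165]] mark w2 [[ 0.6214217  -0.09419702  0.023     ]]
base front [[0.6525, 0.1244, 0.006], [0.6312, 0.0401, 0.006]] 0.08698305189626669
front blk [[0.6203, 0.1228, 0.056], [0.6045, 0.0592, 0.056]] 0.06550264199784803
w4 [ 23  20 150] dark inner [ 25  18 152]
w4 181576.5 [[0, 12], [0, 399], [11, 391], [63, 331], [86, 321], [99, 321], [107, 330], [130, 325], [139, 313], [155, 307], [182, 271], [193, 267], [202, 255], [211, 2
[... 828 characters left out ...]
, 35], [30, 32], [30, 27], [35, 32], [42, 29], [43, 32], [62, 33], [59, 24], [54, 23], [55, 21], [52, 23], [45, 16], [38, 16], [38, 12], [36, 14], [34, 10], [31, 11], [31, 8], [24, 2], [23, 5], [20, 0], [18, 5], [22, 12], [21, 18], [23, 17], [25, 19], [22, 21], [27, 23], [24, 26], [28, 22], [31, 25], [25, 32], [18, 29]]
w2 [ 12 148  93] dark inner [ 11 160  43]
w2 601.0 [[175, 156], [173, 166], [217, 188], [222, 184], [223, 178], [217, 174], [214, 178], [214, 173], [184, 159], [182, 162], [180, 158], [183, 157], [180, 156], [184, 155], [183, 151], [180, 156]]
top [ 12 106 111] dark inner [13 79 87]
top 131.0 [[236, 245], [239, 249], [242, 247], [259, 252], [260, 246], [241, 243], [240, 239]]
```

Run:
```python
from h import *
w2,w4,top,sc=[load(n) for n in('w2','w4','top','scene')]
f=lambda x,y:(x/2.5+190-.3,y/2.5-.3)
hsv=cv2.cvtColor(w4['color'],cv2.COLOR_RGB2HSV);p=(262,217);h0=hsv[p[1],p[0]].astype(int);print(h0)
m=cv2.inRange(hsv,(5,100,int(h0[2]-20)),(17,255,int(h0[2]+40)));_,lab=cv2.connectedComponents(m);k=(lab==lab[p[1],p[0]]).astype(np.uint8)
c=max(cv2.findContours(k,0,2)[0],key=cv2.contourArea);print('w4 blk',cv2.contourArea(c),cv2.approxPolyDP(c,1.8,True)[:,0].tolist(),cv2.boxPoints(cv2.minAreaRect(c)).round(1).tolist())
P=plane(w4,cv2.boxPoints(cv2.minAreaRect(c)),.072);print(P.round(4).tolist(),np.linalg.norm(P[1]-P[0]),np.linalg.norm(P[2]-P[1]))
P=plane(w2,[(173,166),(217,188),(223,178),(184,159)],.072);print('w2 blk',P.round(4).tolist(),np.linalg.norm(P[1]-P[0]),np.linalg.norm(P[2]-P[1]))
g=lambda x,y:(x/5+225-.4,y/5+160-.4)
P=plane(top,[g(168,52),g(313,88),g(208,482),g(58,443)],.006);print('top base',P.round(4).tolist(),'centre',P.mean(0),[np.linalg.norm(P[i]-P[i-1]).round(4) for i in range(4)])
# side-wall outer/inner edges in w4 (z=56) yaw
P=plane(w4,[f(335,115),f(147,490),f(463,190),f(265,543)],.056);print('walls',P.round(4).tolist(),np.degrees(np.arctan2(*(P[0]-P[1])[[1,0]])),np.degrees(np.arctan2(*(P[2]-P[3])[[1,0]])))
# predicted pixel check
for off in(-.012,-.006,0):
    y=np.radians(-14.1);o=np.array([.5274,.1110]);X=lambda x,yy,z:[*(o+[x*np.cos(y)-yy*np.sin(y),x*np.sin(y)+yy*np.cos(y)]),z]
    print(off,proj(w4,[X(-.082+off,-.033,.072),X(-.082+off,.033,.072),X(-.1+off,.033,.072)]).round(1).tolist(),proj(top,[X(-.082+off,-.033,.072),X(-.1+off,.033,.072)]).round(1).tolist())
```

```text
[ 12 145 107]
w4 blk 779.0 [[240, 200], [235, 210], [236, 213], [287, 238], [290, 236], [294, 227]] [[234.0, 212.0], [240.39999389648438, 199.1999969482422], [295.20001220703125, 226.60000610351562], [288.79998779296875, 239.39999389648438]]
[[0.4305, 0.1701, 0.072], [0.446, 0.1661, 0.072], [0.4299, 0.1046, 0.072], [0.4137, 0.1079, 0.072]] 0.0160906777550395 0.06354209951148988
w2 blk [[0.43, 0.1678, 0.072], [0.4151, 0.1108, 0.072], [0.4299, 0.1055, 0.072], [0.4422, 0.1557, 0.072]] 0.058910511192267215 0.015756358224337016
top base [[0.651, 0.1266, 0.006], [0.6305, 0.0422, 0.006], [0.4036, 0.098, 0.006], [0.4248, 0.1837, 0.006]] centre [0.52744781 0.11261447 0.006     ] [np.float64(0.2332), np.float64(0.0869), np.float64(0.2336), np.float64(0.0883)]
walls [[0.6092, 0.1195, 0.056], [0.4457, 0.1608, 0.056], [0.5956, 0.0652, 0.056], [0.4341, 0.1061, 0.056]] -14.174743638845703 -14.2306785959349
-0.012 [[297.3, 228.7], [240.3, 200.8], [233.2, 215.1]] [[262.2, 246.7], [236.9, 246.9]]
-0.006 [[299.9, 224.1], [242.7, 196.0], [235.6, 210.4]] [[262.8, 244.5], [237.5, 244.8]]
0 [[302.6, 219.4], [245.1, 191.1], [237.9, 205.6]] [[263.4, 242.3], [238.1, 242.6]]
```

Measurements agree:
- **Lid:** origin (0.5415, −0.112), yaw 14.0°, width 66 mm.
- **Base:** centre (0.527, 0.112), yaw −14.15°.
- **Box:** shifted about −11 mm along the board, so the groove mouth is near (0.437, 0.135).

Moving to above the lid.

```bash
python3 -m inch '{"deltas":[[-1,[-0.1,3,2.5],[0,0,0]],[-1,[-0.2,6,5],[0,0,0]],[-1,[-0.4,9,7.5],[0,0,0]],[-1,[-0.5,12,10],[0,0,0]],[-1,[-0.7,15,12.5],[0,0,0]],[-1,[-0.9,18,15],[0,0,0]],[-1,[-0.9,21.1,17.5],[0,0,0]],[-1,[-0.9,21.1,17.5],[0,0,0]]]}' 100; python3 -m inch '{"deltas":[[-1,[0,0,0],[0,0,0]],[-1,[0,0,0],[0,0,0]]]}';  python3 - <<'E'
from h import *
st=ctrl.read_state(); T=R.from_rotvec(st['orientation']).as_matrix();print(st['tcp_pos'],T.round(4).tolist(),st['q'].round(3))
E
```

```text
time: 3.55
tcp_pos: [0.5397, -0.1178, 0.094]
orientation: [-3.119, -0.375, 0.008]
ft_force: [-1.2, -0.2, -0.3]
finger_gap: 0.998
grasp_force: 0.0
time: 3.72
tcp_pos: [0.5412, -0.1133, 0.0986]
orientation: [-3.118, -0.38, 0.001]
ft_force: [-0.1, 0.2, 0.6]
finger_gap: 0.997
grasp_force: 0.0
[ 0.54119499 -0.11329684  0.0986455 ] [[0.9707, 0.2402, -0.0005], [0.2402, -0.9707, 0.0004], [-0.0004, -0.0005, -1.0]] [-0.207  0.381 -0.223  0.968  0.     2.692]
```

Joint 6 is at 2.69. Turning on to the box's yaw would take it past its range, so I'll use the half-turned grasp: −π about tool z, which leaves tool x opposite lid x.

```bash
python3 -m inch '{"deltas":[[-1,[0,0,0],[0,0,-0.12]],[-1,[0,0,0],[0,0,-0.24]],[-1,[0,0,0],[0,0,-0.36]],[-1,[0,0,0],[0,0,-0.48]],[-1,[0,0,0],[0,0,-0.6]],[-1,[0,0,0],[0,0,-0.72]],[-1,[0,0,0],[0,0,-0.84]],[-1,[0,0,0],[0,0,-0.96]]]}' >/dev/null; python3 -m inch '{"deltas":[[-1,[0,0,0],[0,0,-0.12]],[-1,[0,0,0],[0,0,-0.24]],[-1,[0,0,0],[0,0,-0.36]],[-1,[0,0,0],[0,0,-0.48]],[-1,[0,0,0],[0,0,-0.6]],[-1,[0,0,0],[0,0,-0.72]],[-1,[0,0,0],[0,0,-0.84]],[-1,[0,0,0],[0,0,-0.96]]]}' >/dev/null; python3 -m inch '{"deltas":[[-1,[0,0,0],[0,0,-0.12]],[-1,[0,0,0],[0,0,-0.24]],[-1,[0,0,0],[0,0,-0.36]],[-1,[0,0,0],[0,0,-0.48]],[-1,[0,0,0],[0,0,-0.6]],[-1,[0,0,0],[0,0,-0.72]],[-1,[0,0,0],[0,0,-0.84]],[-1,[0,0,0],[0,0,-0.96]]]}' >/dev/null; python3 -m inch '{"deltas":[[-1,[0,0,0],[0,0,-0.12]],[-1,[0,0,0],[0,0,-0.24]],[-1,[0,0,0],[0,0,-0.26]],[-1,[0,0,0],[0,0,-0.26]],[-1,[0,0,0],[0,0,-0.26]]]}'
cat >> h.py <<'E'
def pose():
    st=ctrl.read_state();T=R.from_rotvec(st['orientation']).as_matrix()
    return st,T,np.degrees(np.arctan2(-T[1,0],-T[0,0]))
E
python3 - <<'E'
from h import *
st,T,y=pose();print(st['tcp_pos'],y,T[:,2],st['q'].round(3)); print('to lid origin, tool cm',100*T.T@(np.array([.5415,-.1119,.025])-st['tcp_pos']))
E
```

```text
time: 6.13
tcp_pos: [0.542, -0.112, 0.0991]
orientation: [-0.376, 3.118, -0.0]
ft_force: [-0.2, 0.1, 0.2]
finger_gap: 0.999
grasp_force: 0.0
[ 0.54195772 -0.11196749  0.09914344] 13.765769278343813 [ 1.13485733e-03 -1.02104643e-04 -9.99999351e-01] [-0.204  0.38  -0.222  0.967  0.    -0.444]
to lid origin, tool cm [0.05084383 0.02018428 7.41428632]
```

Yaw is 13.8° against the lid's 14.0°, and position is within 0.5 mm. Descending.

```bash
python3 -m inch '{"deltas":[[-1,[0,0,2.5],[0,0,0]],[-1,[0,0,4.5],[0,0,0]],[-1,[0,0,6],[0,0,0]],[-1,[0,0,6.8],[0,0,0]],[-1,[0,0,7.2],[0,0,0]],[-1,[0,0,7.4],[0,0,0]],[-1,[0,0,7.4],[0,0,0]]]}' 100; python3 -m inch '{"deltas":[[0.3,[0,0,0],[0,0,0]],[0.3,[0,0,0],[0,0,0]],[0.6,[0,0,0],[0,0,0]],[1,[0,0,0],[0,0,0]],[1,[0,0,0],[0,0,0]],[1,[0,0,0],[0,0,0]],[1,[0,0,0],[0,0,0]]]}' 100
```

```text
time: 6.72
tcp_pos: [0.542, -0.1124, 0.0246]
orientation: [-0.38, 3.118, -0.0]
ft_force: [0.6, -0.0, -0.3]
finger_gap: 0.998
grasp_force: 0.0
time: 7.3
tcp_pos: [0.5424, -0.1125, 0.026]
orientation: [-0.38, 3.116, -0.001]
ft_force: [-2.9, 0.3, 9.0]
finger_gap: 0.743
grasp_force: 109.8
```

The grip closed on the lid with a gap of 0.74 (about 63–66 mm). Lifting.

```bash
python3 -m inch '{"deltas":[[1,[0,0,-1],[0,0,0]],[1,[0,0,-3],[0,0,0]],[1,[0,0,-6],[0,0,0]],[1,[0,0,-9],[0,0,0]],[1,[0,0,-12],[0,0,0]],[1,[0,0,-14],[0,0,0]],[1,[0,0,-14],[0,0,0]],[1,[0,0,-14],[0,0,0]]]}'
python3 - <<'E'
from h import *
f=grab('wrist','w5');st,T,y=pose();print(st['tcp_pos'],y,T[:,2],st['ft_force'],st['finger_gap'])
t=grab('top','t5')['color']; s=grab('scene','s5')['color']
w=cv2.resize(f['color'],(480,300)); b=cv2.resize(s[120:260,180:400],(470,300)); a=cv2.resize(t[150:270,220:400],(450,300))
cv2.imwrite('pics/m5.png',np.vstack([np.hstack([w,np.zeros((300,320,3),np.uint8)]),np.hstack([a[:, :400],b[:,:400]])])[:,:,::-1])
E
```

```text
time: 7.97
tcp_pos: [0.5424, -0.1125, 0.166]
orientation: [-0.38, 3.116, -0.001]
ft_force: [-0.3, -0.0, -2.2]
finger_gap: 0.745
grasp_force: 110.2
[ 0.54164041 -0.1123737   0.1645729 ] 13.928020010410526 [ 5.96373909e-04 -4.51008141e-05 -9.99999821e-01] [-0.10603448 -1.03120311 -1.95854879] 0.7422585268928638
```

View pics/m5.png

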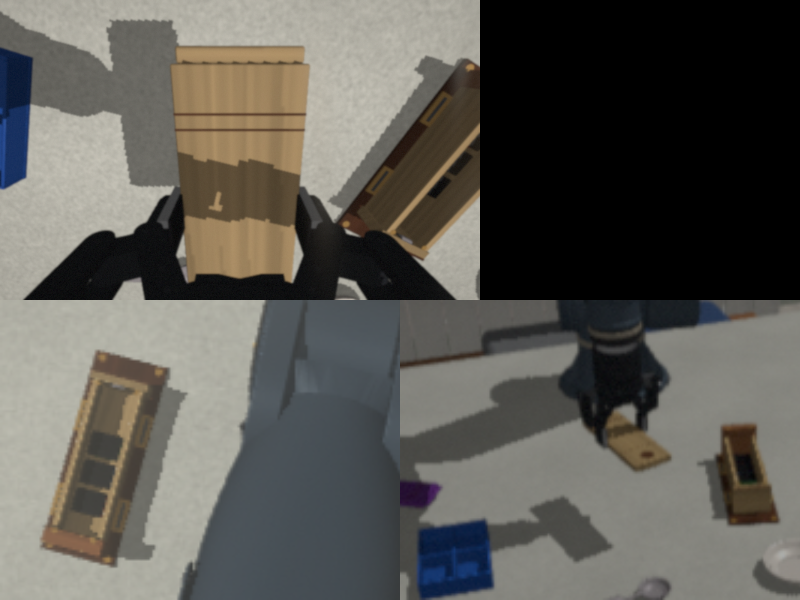

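The lid is held straight. In the wrist view the tongue's tip edge is at full-image row ~63, columns 233–405, and the shoulder is at row 85. Next I'll locate the tongue in the tool frame and plan the slanted pose.

```bash
cat >> h.py <<'E'
M=np.array([.4373,.1350,0]); YB=np.radians(-14.15)
U=np.array([np.cos(YB),np.sin(YB),0])
TIP=np.array([.0905,0,.009])
def target(tip,th,yaw=YB):
    lid=R.from_euler('z',yaw)*R.from_euler('y',-th); T=lid*R.from_euler('y',np.pi)
    return tip-T.apply(TIP),T
def show(dx,z,th,dy=0,yaw=YB):
    st,T,_=pose(); V=np.array([-U[1],U[0],0]); p,Tt=target(M+U*dx+V*dy+[0,0,z],th,yaw); C=R.from_matrix(T)
    print('tcp goal',p.round(4),'shift cm',(100*C.inv().apply(p-st['tcp_pos'])).round(2),'turn',(C.inv()*Tt).as_rotvec().round(3))
def where():
    st,T,_=pose(); t=st['tcp_pos']+T@TIP-M; lx=-T[:,0]
    print('t',round(st['time'],2),'tip: x',(1e3*t@U).round(1),'y',(1e3*t@[-U[1],U[0],0]).round(1),'z',(1e3*t[2]).round(1),'tilt',round(float(np.arcsin(lx[2])),3),'yaw',np.degrees(np.arctan2(lx[1],lx[0])-YB).round(2),'F',st['ft_force'].round(1),'Fu',(st['ft_force']@U).round(1),'gap',round(st['finger_gap'],3))
E
python3 - <<'E'
from h import *
f=load('w5');st,T,y=pose()
# edges of tongue tip and shoulder along columns
g=cv2.cvtColor(f['color'],cv2.COLOR_RGB2GRAY).astype(int); 
hsv=cv2.cvtColor(f['color'],cv2.COLOR_RGB2HSV)
for r in (66,75,95,120):
    m=np.where((hsv[r,:,1]>60)&(abs(hsv[r,:,0].astype(int)-18)<8))[0];m=m[(m>200)&(m<430)];print(r,m[0],m[-1])
col=hsv[40:130,300:340,1].mean(1).round().astype(int);print(list(zip(range(40,130),col))[10:60])
def intool(p,z):
    c,d=ray(f,p); c=T.T@(c-st['tcp_pos']); d=d@T; return (c+d*((z-c[2])/d[:,2])[:,None])*1e3
print('tip top edge z=.0065',intool([(234,62),(319,62),(405,62)],.0065).round(1).tolist())
print('shoulder top z=.0025',intool([(230,85.5),(411,85.5)],.0025).round(1).tolist())
show(.03,.12,.19)
E
```

```text
66 234 405
75 234 404
95 227 411
120 229 409
[(50, np.int64(19)), (51, np.int64(19)), (52, np.int64(19)), (53, np.int64(19)), (54, np.int64(19)), (55, np.int64(19)), (56, np.int64(19)), (57, np.int64(19)), (58, np.int64(19)), (59, np.int64(20)), (60, np.int64(26)), (61, np.int64(46)), (62, np.int64(82)), (63, np.int64(102)), (64, np.int64(104)), (65, np.int64(103)), (66, np.int64(103)), (67, np.int64(103)), (68, np.int64(103)), (69, np.int64(103)), (70, np.int64(103)), (71, np.int64(103)), (72, np.int64(103)), (73, np.int64(103)), (74, np.int64(103)), (75, np.int64(103)), (76, np.int64(103)), (77, np.int64(104)), (78, np.int64(103)), (79, np.int64(103)), (80, np.int64(103)), (81, np.int64(104)), (82, np.int64(104)), (83, np.int64(104)), (84, np.int64(104)), (85, np.int64(104)), (86, np.int64(103)), (87, np.int64(103)), (88, np.int64(103)), (89, np.int64(103)), (90, np.int64(103)), (91, np.int64(103)), (92, np.int64(103)), (93, np.int64(103)), (94, np.int64(103)), (95, np.int64(102)), (96, np.int64(103)), (97, np.int64(103)), (98, np.int64(103)), (99, np.int64(103))]
tip top edge z=.0065 [[86.7, -31.7, 6.5], [86.7, -0.7, 6.5], [86.7, 30.6, 6.5]]
shoulder top z=.0025 [[78.6, -32.9, 2.5], [78.6, 32.5, 2.5]]
tcp goal [0.5509 0.1064 0.1459] shift cm [-6.24 20.98  1.74] turn [ 0.047 -0.188  0.489]
```

The tongue's measured width is 62.3 mm, as it should be. The two opposite camera headings agree on a bias of about 1.7 mm along the camera's forward axis, so I'll correct the tip to tool x 88.5 mm and the mouth to (0.439, 0.135). Moving to above the box, slanted.

```bash
sed -i 's/^M=.*;/M=np.array([.4391,.1350,0]);/; s/^TIP=.*/TIP=np.array([.0885,0,.009])/' h.py; python3 -m inch '{"deltas":[[1,[-0.6,2.1,0.2],[0.005,-0.02,0.05]],[1,[-1.6,5.2,0.4],[0.012,-0.047,0.12]],[1,[-2.5,8.4,0.7],[0.02,-0.075,0.2]],[1,[-3.4,11.6,1],[0.027,-0.1,0.28]],[1,[-4.4,14.7,1.2],[0.034,-0.132,0.35]],[1,[-5.3,17.8,1.4],[0.04,-0.16,0.42]],[1,[-6,20,1.6],[0.045,-0.18,0.47]],[1,[-6.2,21,1.7],[0.047,-0.188,0.489]]]}';python3 -m inch '{"deltas":[[1,[0,0,0],[0,0,0]],[1,[0,0,0],[0,0,0]],[1,[0,0,0],[0,0,0]],[1,[0,0,0],[0,0,0]]]}'
python3 - <<'E'
from h import *
f=grab('wrist','w6'); where(); show(.012,.075,.19); print(pose()[0]['q'].round(2))
cv2.imwrite('pics/w6.png',f['color'][:,:,::-1])
E
```

```text
time: 8.78
tcp_pos: [0.5501, 0.1091, 0.1457]
orientation: [0.365, 2.93, -0.035]
ft_force: [-0.1, -0.7, -1.9]
finger_gap: 0.74
grasp_force: 110.1
time: 9.12
tcp_pos: [0.5513, 0.1054, 0.1469]
orientation: [0.365, 2.929, -0.036]
ft_force: [-0.8, -0.4, -1.1]
finger_gap: 0.749
grasp_force: 110.1
t 9.17 tip: x 30.9 y -1.2 z 121.4 tilt 0.191 yaw -0.08 F [ 0.1 -0.1 -0.7] Fu 0.2 gap 0.745
tcp goal [0.5334 0.1112 0.1006] shift cm [2.74 0.13 4.2 ] turn [-0.001  0.001 -0.001]
[ 0.23  0.25 -0.31  0.85 -0.09  0.47]
```

View pics/w6.png

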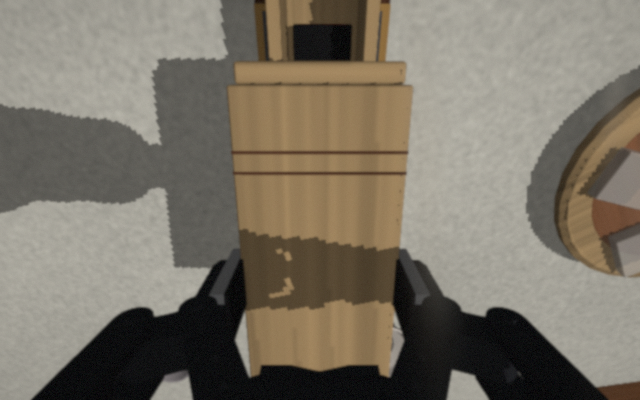

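The wrist view shows the tongue tip at (235–405, 64) squarely over the box, whose side walls span about columns 265–385 at the top. I'll check the lateral alignment numerically.

Run:
```python
from h import *
f=load('w6'); g=cv2.cvtColor(f['color'],cv2.COLOR_RGB2HSV)
for r in(5,30,52): print(r,[(c,*map(int,g[r,c])) for c in range(248,300,2)],'\n',[(c,*map(int,g[r,c])) for c in range(346,396,2)])
```

```text
5 [(248, 21, 20, 90), (250, 25, 17, 92), (252, 23, 22, 93), (254, 17, 89, 80), (256, 19, 148, 74), (258, 18, 144, 78), (260, 19, 157, 73), (262, 18, 152, 72), (264, 17, 128, 80), (266, 18, 108, 128), (268, 17, 106, 149), (270, 17, 103, 153), (272, 18, 104, 152), (274, 17, 105, 150), (276, 17, 103, 148), (278, 18, 107, 134), (280, 17, 108, 106), (282, 18, 103, 102), (284, 18, 106, 99), (286, 18, 106, 116), (288, 18, 103, 143), (290, 18, 105, 141), (292, 17, 104, 135), (294, 17, 105, 134), (296, 17, 105, 138), (298, 17, 106, 137)] 
 [(346, 18, 101, 73), (348, 17, 103, 74), (350, 19, 103, 72), (352, 18, 104, 71), (354, 18, 102, 70), (356, 17, 100, 69), (358, 18, 108, 59), (360, 18, 109, 54), (362, 16, 102, 55), (364, 18, 109, 56), (366, 18, 100, 94), (368, 18, 104, 147), (370, 18, 101, 152), (372, 18, 106, 152), (374, 18, 103, 153), (376, 17, 103, 153), (378, 18, 104, 149), (380, 18, 126, 140), (382, 17, 138, 140), (384, 18, 143, 139), (386, 18, 142, 138), (388, 18, 136, 137), (390, 17, 65, 150), (392, 24, 22, 164), (394, 25, 19, 163)]
30 [(248, 21, 20, 91), (250, 26, 20, 90), (252, 30,
[... 1312 characters left out ...]
, 104, 147), (282, 18, 111, 117), (284, 17, 107, 105), (286, 17, 102, 90), (288, 16, 104, 71), (290, 18, 100, 82), (292, 18, 108, 71), (294, 13, 70, 33), (296, 150, 11, 23), (298, 30, 12, 21)] 
 [(346, 90, 51, 10), (348, 30, 255, 3), (350, 18, 93, 41), (352, 17, 105, 68), (354, 18, 107, 69), (356, 18, 104, 59), (358, 17, 101, 58), (360, 20, 112, 59), (362, 17, 104, 71), (364, 17, 105, 124), (366, 17, 103, 154), (368, 18, 107, 155), (370, 17, 104, 157), (372, 18, 105, 153), (374, 18, 102, 150), (376, 18, 81, 117), (378, 16, 84, 97), (380, 17, 139, 136), (382, 18, 140, 138), (384, 17, 132, 141), (386, 19, 61, 154), (388, 23, 20, 168), (390, 25, 18, 168), (392, 23, 20, 170), (394, 25, 19, 173)]
```

Run:
```python
from h import *
f=load('w6');V=np.array([-U[1],U[0],0]);g=cv2.cvtColor(f['color'],cv2.COLOR_RGB2HSV)
lat=lambda p,z:(1e3*(plane(f,p,z)-M)@V).round(2)
print('walls r30',lat([(266.8,30),(280.6,30),(364.4,30),(377,30)],.056),'r52',lat([(268.3,52),(281.8,52),(363.2,52),(375.7,52)],.056))
for r in(68,75,100,140):
    m=np.where((g[r,:,1]>60)&(abs(g[r,:,0].astype(int)-18)<8))[0];m=m[(m>222)&(m<418)];z=.1224+(.0025 if r<80 else .008);print('lid',r,m[0],m[-1],lat([(m[0]-.5,r),(m[-1]+.5,r)],z),lat([(m[0]-.5,r),(m[-1]+.5,r)],z).mean())
where()
```

```text
walls r30 [-29.06 -21.8   22.23  28.85] r52 [-29.08 -21.77  22.28  29.04]
lid 68 234 405 [-32.19  29.46] -1.3649999999999984
lid 75 234 405 [-32.5   29.76] -1.3699999999999992
lid 100 228 411 [-34.38  31.64] -1.370000000000001
lid 140 231 408 [-35.28  32.52] -1.379999999999999
t 9.17 tip: x 30.9 y -1.2 z 121.4 tilt 0.191 yaw -0.08 F [ 0.1 -0.1 -0.7] Fu 0.2 gap 0.745
```

The box walls are centred at 0.0 and the lid at −1.37 mm, so a +0.13 cm shift in tool y centres it. Descending short of the mouth.

```bash
python3 -m inch '{"deltas":[[1,[0.5,0.05,0.8],[0,0,0]],[1,[1.1,0.1,1.8],[0,0,0]],[1,[1.8,0.13,2.8],[0,0,0]],[1,[2.4,0.13,3.7],[0,0,0]],[1,[2.74,0.13,4.2],[0,0,0]],[1,[2.74,0.13,4.2],[0,0,0]],[1,[2.74,0.13,4.2],[0,0,0]],[1,[2.74,0.13,4.2],[0,0,0]]]}';python3 - <<'E'
from h import *
where(); show(.012,.0608,.19); f=grab('wrist','w7'); V=np.array([-U[1],U[0],0]);
g=cv2.cvtColor(f['color'],cv2.COLOR_RGB2HSV)
for r in range(0,70,6): print(r,g[r,260:385:25].tolist())
E
```

```text
time: 9.83
tcp_pos: [0.534, 0.1122, 0.1014]
orientation: [0.364, 2.928, -0.034]
ft_force: [0.6, 0.2, -0.6]
finger_gap: 0.748
grasp_force: 110.1
t 9.83 tip: x 12.4 y 1.1 z 75.6 tilt 0.193 yaw -0.04 F [ 0.6  0.2 -0.6] Fu 0.5 gap 0.748
tcp goal [0.5334 0.1112 0.0864] shift cm [ 0.32 -0.11  1.47] turn [ 0.     0.003 -0.001]
0 [[11, 137, 115], [12, 142, 113], [11, 141, 114], [12, 148, 114], [11, 141, 114]]
6 [[17, 145, 123], [12, 144, 106], [11, 139, 108], [11, 138, 109], [11, 148, 105]]
12 [[18, 145, 134], [11, 137, 104], [12, 145, 104], [12, 141, 103], [12, 149, 103]]
18 [[16, 145, 118], [12, 138, 100], [11, 142, 99], [12, 146, 98], [12, 143, 100]]
24 [[18, 103, 143], [17, 114, 74], [16, 105, 80], [19, 101, 73], [18, 114, 67]]
30 [[17, 105, 150], [18, 105, 90], [18, 107, 79], [18, 103, 74], [17, 103, 67]]
36 [[18, 102, 152], [18, 104, 135], [18, 101, 83], [18, 107, 76], [17, 108, 64]]
42 [[17, 105, 150], [17, 106, 135], [18, 106, 82], [15, 105, 75], [16, 112, 64]]
48 [[17, 103, 153], [17, 102, 138], [18, 105, 80], [20, 105, 73], [17, 105, 56]]
54 [[17, 102, 153], [17, 105, 138], [18, 105, 80], [18, 110, 74], [18, 107, 57]]
60 [[17, 105, 133], [18, 101, 93], [17, 105, 85], [17, 101, 83], [17, 103, 72]]
66 [[18, 105, 153], [18, 104, 154], [17, 105, 153], [17, 102, 152], [17, 105, 156]]
```

Run:
```python
from h import *
f=load('w7');g=cv2.cvtColor(f['color'],cv2.COLOR_RGB2HSV).astype(int)
for c in(285,320,350): print(c,[(r,*g[r,c]) for r in range(18,27)],[(r,*g[r,c]) for r in range(57,66)])
V=np.array([-U[1],U[0],0])
e=(plane(f,[(290,22),(350,22)],.072)-M)*1e3; t=(plane(f,[(235,61.5),(320,61.5),(405,61.5)],.0756+.0024)-M)*1e3
print('block edge u',e@U,'tip u',t@U,'tip v',t@V,'cam',ray(f,(0,0))[0])
for r in(66,75):
    m=np.where(g[r,:,2]>140)[0];print(r,m[(m>215)&(m<425)][[0,-1]])
```

```text
285 [(18, np.int64(12), np.int64(138), np.int64(100)), (19, np.int64(11), np.int64(140), np.int64(89)), (20, np.int64(13), np.int64(141), np.int64(76)), (21, np.int64(18), np.int64(124), np.int64(70)), (22, np.int64(16), np.int64(108), np.int64(73)), (23, np.int64(18), np.int64(104), np.int64(76)), (24, np.int64(17), np.int64(114), np.int64(74)), (25, np.int64(16), np.int64(102), np.int64(75)), (26, np.int64(16), np.int64(101), np.int64(78))] [(57, np.int64(17), np.int64(105), np.int64(134)), (58, np.int64(17), np.int64(105), np.int64(126)), (59, np.int64(17), np.int64(102), np.int64(108)), (60, np.int64(18), np.int64(101), np.int64(93)), (61, np.int64(18), np.int64(104), np.int64(98)), (62, np.int64(18), np.int64(106), np.int64(113)), (63, np.int64(17), np.int64(103), np.int64(129)), (64, np.int64(18), np.int64(105), np.int64(139)), (65, np.int64(18), np.int64(105), np.int64(148))]
320 [(18, np.int64(12), np.int64(144), np.int64(99)), (19, np.int64(12), np.int64(140), np.int64(91)), (20, np.int64(12), np.int64(128), np.int64(82)), (21, np.int64(15), np.int64(122), np.int64(71)), (22
[... 1070 characters left out ...]
.int64(73)), (26, np.int64(18), np.int64(105), np.int64(73))] [(57, np.int64(19), np.int64(105), np.int64(73)), (58, np.int64(18), np.int64(105), np.int64(75)), (59, np.int64(19), np.int64(100), np.int64(74)), (60, np.int64(17), np.int64(107), np.int64(79)), (61, np.int64(17), np.int64(106), np.int64(94)), (62, np.int64(17), np.int64(103), np.int64(116)), (63, np.int64(18), np.int64(105), np.int64(131)), (64, np.int64(17), np.int64(103), np.int64(141)), (65, np.int64(18), np.int64(104), np.int64(147))]
block edge u [0.32682727 0.3404779 ] tip u [12.69215788 12.71225573 12.73235556] tip v [-29.34099038   1.14126652  31.62651643] cam [0.433732   0.13723189 0.20605717]
66 [236 424]
75 [236 424]
```

The camera puts the mouth edge at u = 0.3 mm and the tip at 12.7 mm, which agrees with the kinematics. Lowering to groove height now, still short of the block.

```bash
python3 -m inch '{"deltas":[[1,[0.1,-0.04,0.4],[0,0,0]],[1,[0.2,-0.06,0.8],[0,0,0]],[1,[0.28,-0.06,1.2],[0,0,0]],[1,[0.32,-0.06,1.47],[0,0,0]],[1,[0.32,-0.06,1.47],[0,0,0]],[1,[0.32,-0.06,1.47],[0,0,0]],[1,[0.32,-0.06,1.47],[0,0,0]],[1,[0.32,-0.06,1.47],[0,0,0]]]}'>/dev/null;python3 - <<'E'
from h import *
where(); f=grab('wrist','w8'); where(); show(.002,.0608,.19)
g=cv2.cvtColor(f['color'],cv2.COLOR_RGB2HSV).astype(int); V=np.array([-U[1],U[0],0])
lat=lambda p,z:(1e3*(plane(f,p,z)-M)@V).round(2)
for r in(40,46): print(r,[(c,g[r,c,2]) for c in range(256,290,1)],[(c,g[r,c,2]) for c in range(356,392,1)])
for r in(68,75): 
    m=np.where((g[r,:,1]>60)&(abs(g[r,:,0]-18)<8)&(g[r,:,2]>120))[0];m=m[(m>222)&(m<418)];print(m[0],m[-1],lat([(m[0]-.5,r),(m[-1]+.5,r)],.0635).mean())
print(lat([(266,43),(375,43)],.056))
E
```

```text
t 10.55 tip: x 11.5 y 0.5 z 60.2 tilt 0.192 yaw -0.02 F [-0.1  0.5 -2.4] Fu -0.2 gap 0.739
t 10.6 tip: x 11.5 y 0.5 z 60.2 tilt 0.192 yaw -0.02 F [-0.2 -0.2 -0.9] Fu -0.2 gap 0.74
tcp goal [0.5237 0.1137 0.0864] shift cm [ 0.92 -0.04 -0.22] turn [ 0.     0.002 -0.   ]
40 [(256, np.int64(147)), (257, np.int64(147)), (258, np.int64(132)), (259, np.int64(116)), (260, np.int64(106)), (261, np.int64(104)), (262, np.int64(102)), (263, np.int64(104)), (264, np.int64(103)), (265, np.int64(98)), (266, np.int64(101)), (267, np.int64(99)), (268, np.int64(102)), (269, np.int64(97)), (270, np.int64(96)), (271, np.int64(96)), (272, np.int64(103)), (273, np.int64(115)), (274, np.int64(129)), (275, np.int64(141)), (276, np.int64(144)), (277, np.int64(146)), (278, np.int64(142)), (279, np.int64(143)), (280, np.int64(138)), (281, np.int64(136)), (282, np.int64(134)), (283, np.int64(134)), (284, np.int64(136)), (285, np.int64(140)), (286, np.int64(140)), (287, np.int64(140)), (288, np.int64(140)), (289, np.int64(137))] [(356, np.int64(73)), (357, np.int64(72)), (358, np.int64(71)), (359, np.int64(72)),
[... 1573 characters left out ...]
t64(71)), (363, np.int64(68)), (364, np.int64(66)), (365, np.int64(59)), (366, np.int64(54)), (367, np.int64(56)), (368, np.int64(57)), (369, np.int64(55)), (370, np.int64(55)), (371, np.int64(57)), (372, np.int64(60)), (373, np.int64(57)), (374, np.int64(59)), (375, np.int64(58)), (376, np.int64(57)), (377, np.int64(57)), (378, np.int64(63)), (379, np.int64(77)), (380, np.int64(105)), (381, np.int64(131)), (382, np.int64(150)), (383, np.int64(154)), (384, np.int64(154)), (385, np.int64(155)), (386, np.int64(155)), (387, np.int64(154)), (388, np.int64(157)), (389, np.int64(155)), (390, np.int64(155)), (391, np.int64(156))]
235 405 0.4850000000000012
235 404 0.3049999999999997
[-19.37  20.72]
```

The inner wall edges, columns 258.5 and 380.5, are centred on the tongue (320). Now into the groove: first 2 mm short of the mouth, then 4 mm in.

```bash
python3 -m inch '{"deltas":[[1,[0.2,-0.02,-0.1],[0,0,0]],[1,[0.5,-0.03,-0.15],[0,0,0]],[1,[0.8,-0.03,-0.2],[0,0,0]],[1,[0.92,-0.03,-0.23],[0,0,0]],[1,[0.92,-0.03,-0.23],[0,0,0]],[1,[0.92,-0.03,-0.23],[0,0,0]]]}'>/dev/null;python3 -c "
from h import *
where();show(-.004,.0608,.19)"; python3 -m inch '{"deltas":[[1,[0.1,0,-0.02],[0,0,0]],[1,[0.2,0,-0.04],[0,0,0]],[1,[0.3,0,-0.06],[0,0,0]],[1,[0.4,0,-0.08],[0,0,0]],[1,[0.4,0,-0.08],[0,0,0]]]}'>/dev/null;python3 -c "
from h import *
where();show(-.006,.0608,.19)"
```

```text
t 11.1 tip: x 1.9 y 0.2 z 60.7 tilt 0.192 yaw -0.01 F [-0.6 -0.3 -1.1] Fu -0.5 gap 0.743
tcp goal [0.5178 0.1151 0.0864] shift cm [ 0.58 -0.02 -0.1 ] turn [ 0.     0.002 -0.   ]
t 11.52 tip: x -2.3 y 0.1 z 60.6 tilt 0.192 yaw -0.02 F [-0.6  0.3 -1.9] Fu -0.7 gap 0.743
tcp goal [0.5159 0.1156 0.0864] shift cm [ 0.35 -0.   -0.07] turn [-0.     0.002 -0.   ]
```

The tongue is 2.3 mm in with no force. Continuing in small steps.

```bash
python3 -m inch '{"deltas":[[1,[0.1,0,-0.02],[0,0,0]],[1,[0.2,0,-0.04],[0,0,0]],[1,[0.25,0,-0.05],[0,0,0]],[1,[0.25,0,-0.05],[0,0,0]]]}'>/dev/null;python3 -c "
from h import *
where()"; python3 -m inch '{"deltas":[[1,[0.05,0,-0.01],[0,0,0]],[1,[0.1,0,-0.02],[0,0,0]],[1,[0.1,0,-0.02],[0,0,0]]]}'>/dev/null;python3 -c "
from h import *
where()"
```

```text
t 11.85 tip: x -4.8 y 0.1 z 60.7 tilt 0.192 yaw -0.02 F [-1.1 -0.  -2.1] Fu -1.1 gap 0.739
t 12.1 tip: x -5.8 y 0.1 z 60.7 tilt 0.192 yaw -0.02 F [-0.3  0.1 -0.5] Fu -0.3 gap 0.741
```

```bash
python3 -m inch '{"deltas":[[1,[0.03,0,-0.01],[0,0,0]],[1,[0.05,0,-0.01],[0,0,0]],[1,[0.05,0,-0.01],[0,0,0]]]}'>/dev/null;python3 -c "
from h import *
where();where()"
```

```text
t 12.35 tip: x -6.2 y 0.1 z 60.7 tilt 0.192 yaw -0.02 F [-0.5  0.3 -1.1] Fu -0.5 gap 0.74
t 12.35 tip: x -6.2 y 0.1 z 60.7 tilt 0.192 yaw -0.02 F [-0.5  0.3 -1.1] Fu -0.5 gap 0.74
```

```bash
for i in 1; do python3 -m inch '{"deltas":[[1,[0.03,0,-0.01],[0,0,0]],[1,[0.04,0,-0.01],[0,0,0]],[1,[0.04,0,-0.01],[0,0,0]]]}'>/dev/null;python3 -c "
from h import *
where()"; done
```

```text
t 12.6 tip: x -6.6 y 0.1 z 60.7 tilt 0.192 yaw -0.02 F [-0.  -0.5 -1.7] Fu 0.1 gap 0.745
```

```bash
python3 -m inch '{"deltas":[[1,[0.03,0,-0.01],[0,0,0]],[1,[0.04,0,-0.01],[0,0,0]],[1,[0.04,0,-0.01],[0,0,0]]]}'>/dev/null;python3 -c "
from h import *
where()"
```

```text
t 12.85 tip: x -6.9 y 0.2 z 60.7 tilt 0.192 yaw -0.02 F [ 0.  -1.  -0.9] Fu 0.3 gap 0.746
```

```bash
python3 -m inch '{"deltas":[[1,[0.03,0,-0.01],[0,0,0]],[1,[0.04,0,-0.01],[0,0,0]],[1,[0.04,0,-0.01],[0,0,0]]]}'>/dev/null;python3 -c "
from h import *
where()"
```

```text
t 13.1 tip: x -7.0 y 0.2 z 60.9 tilt 0.193 yaw -0.03 F [ 3.1 -1.8 -0.9] Fu 3.4 gap 0.74
```

Contact, at 3.4 N. I'll push slightly more and hold to satisfy the slanted-bearing condition.

```bash
python3 -m inch '{"deltas":[[1,[0.02,0,0],[0,0,0]],[1,[0.02,0,0],[0,0,0]],[1,[0.02,0,0],[0,0,0]],[1,[0.02,0,0],[0,0,0]],[1,[0.02,0,0],[0,0,0]],[1,[0.02,0,0],[0,0,0]]]}'>/dev/null;python3 -c "
from h import *
where()"
```

```text
t 13.6 tip: x -7.0 y 0.2 z 60.8 tilt 0.193 yaw -0.03 F [ 4.4 -2.1 -2. ] Fu 4.8 gap 0.746
```

4.8 N, gentle. Next are the waypoints for lowering flat about the bearing edge, keeping the same push.

Run:
```python
from h import *
tx=lambda t:-(.008*np.cos(t)-.0065*np.sin(t)); tz=lambda t:np.interp(t,[.05,.193],[.0613,.0608])
p0,T0=target(M+U*tx(.193)+[0,0,tz(.193)],.193)
for t in(.18,.165,.15,.135,.12,.105,.09,.075,.06):
    p,T=target(M+U*tx(t)+[0,0,tz(t)],t); print(t,(100*T0.inv().apply(p-p0)).round(3),(T0.inv()*T).as_rotvec().round(3))
```

```text
0.18 [-0.002 -0.     0.109] [ 0.     0.013 -0.   ]
0.165 [-0.002  0.     0.234] [0.    0.028 0.   ]
0.15 [-0.001 -0.     0.36 ] [0.    0.043 0.   ]
0.135 [ 0.003 -0.     0.486] [-0.     0.058 -0.   ]
0.12 [0.008 0.    0.612] [0.    0.073 0.   ]
0.105 [ 0.015 -0.     0.738] [0.    0.088 0.   ]
0.09 [0.024 0.    0.864] [0.    0.103 0.   ]
0.075 [0.035 0.    0.991] [-0.     0.118  0.   ]
0.06 [0.047 0.    1.117] [0.    0.133 0.   ]
```

```bash
python3 -m inch '{"deltas":[[1,[0,0,0.055],[0,0.007,0]],[1,[0,0,0.11],[0,0.013,0]],[1,[0,0,0.17],[0,0.02,0]],[1,[0,0,0.235],[0,0.028,0]],[1,[0,0,0.235],[0,0.028,0]]]}'>/dev/null;python3 -c "
from h import *
where()"
```

```text
t 14.02 tip: x -7.2 y 0.2 z 60.9 tilt 0.164 yaw -0.04 F [ 4.8 -2.6 -1. ] Fu 5.3 gap 0.743
```

```bash
python3 -m inch '{"deltas":[[1,[0,0,0.06],[0,0.007,0]],[1,[0,0,0.126],[0,0.015,0]],[1,[0,0,0.19],[0,0.022,0]],[1,[0,0,0.25],[0,0.03,0]],[1,[0,0,0.31],[0,0.037,0]],[1,[0,0,0.38],[0,0.045,0]],[1,[0,0,0.38],[0,0.045,0]]]}'>/dev/null;python3 -c "
from h import *
where()"
```

```text
t 14.6 tip: x -7.5 y 0.3 z 61.0 tilt 0.119 yaw -0.04 F [ 5.3 -2.3  0.2] Fu 5.7 gap 0.744
```

```bash
python3 -m inch '{"deltas":[[1,[0,0,0.06],[0,0.007,0]],[1,[0,0,0.126],[0,0.015,0]],[1,[0,0,0.19],[0,0.022,0]],[1,[0,0,0.25],[0,0.03,0]],[1,[0,0,0.31],[0,0.037,0]],[1,[0,0,0.38],[0,0.045,0]],[1,[0,0,0.38],[0,0.045,0]]]}'>/dev/null;python3 -c "
from h import *
where()"
```

```text
t 15.18 tip: x -7.8 y 0.3 z 61.2 tilt 0.074 yaw -0.04 F [ 4.4 -2.  -0.6] Fu 4.7 gap 0.745
```

```bash
python3 -m inch '{"deltas":[[1,[0,0,0.06],[0,0.007,0]],[1,[0,0,0.12],[0,0.014,0]],[1,[0,0,0.165],[0,0.02,0]],[1,[0,0,0.165],[0,0.02,0]],[1,[0,0,0.165],[0,0.02,0]]]}'>/dev/null;python3 -c "
from h import *
where()"
```

```text
t 15.6 tip: x -8.0 y 0.4 z 61.4 tilt 0.055 yaw -0.04 F [ 5.1 -2.3  1.9] Fu 5.6 gap 0.743
```

Tilt is 0.055 and the bead has just met the roller. Releasing, backing off upward, and looking.

```bash
python3 -m inch '{"deltas":[[0.2,[0,0,0],[0,0,0]],[0,[0,0,0],[0,0,0]],[-0.5,[0,0,0],[0,0,0]],[-1,[0,0,0],[0,0,0]],[-1,[0,0,0],[0,0,0]],[-1,[0,0,0],[0,0,0]]]}'; python3 -m inch '{"deltas":[[-1,[0,0,-1],[0,0,0]],[-1,[0,0,-3],[0,0,0]],[-1,[0,0,-6],[0,0,0]],[-1,[0,0,-9],[0,0,0]],[-1,[0,0,-11],[0,0,0]],[-1,[0,0,-11],[0,0,0]],[-1,[0,0,-11],[0,0,0]]]}';python3 - <<'E'
from h import *
st,T,y=pose();print(st['tcp_pos'],T.round(3).tolist(),st['ft_force'],st['finger_gap'])
f=grab('wrist','w9');s=grab('scene','s9')['color'];t=grab('top','t9')['color']
b=cv2.resize(s[160:240,290:400],(400,290)); a=cv2.resize(t[150:270,200:365],(400,290)); w=cv2.resize(f['color'],(480,300))
cv2.imwrite('pics/m9.png',np.vstack([np.hstack([w,np.zeros((300,320,3),np.uint8)]),np.hstack([a,b])])[:,:,::-1])
E
```

```text
time: 16.1
tcp_pos: [0.5149, 0.1158, 0.0746]
orientation: [0.38, 3.066, -0.01]
ft_force: [0.9, 0.1, -0.9]
finger_gap: 1.004
grasp_force: 0.0
time: 16.68
tcp_pos: [0.5105, 0.1174, 0.1863]
orientation: [0.38, 3.062, -0.008]
ft_force: [-0.1, 0.5, -0.5]
finger_gap: 1.0
grasp_force: 0.0
[0.51051837 0.1174235  0.18633146] [[-0.968, 0.245, 0.055], [0.244, 0.97, -0.012], [-0.056, 0.002, -0.998]] [-0.06202518  0.53631494 -0.51758937] 1.000287668761568
```

View pics/m9.png

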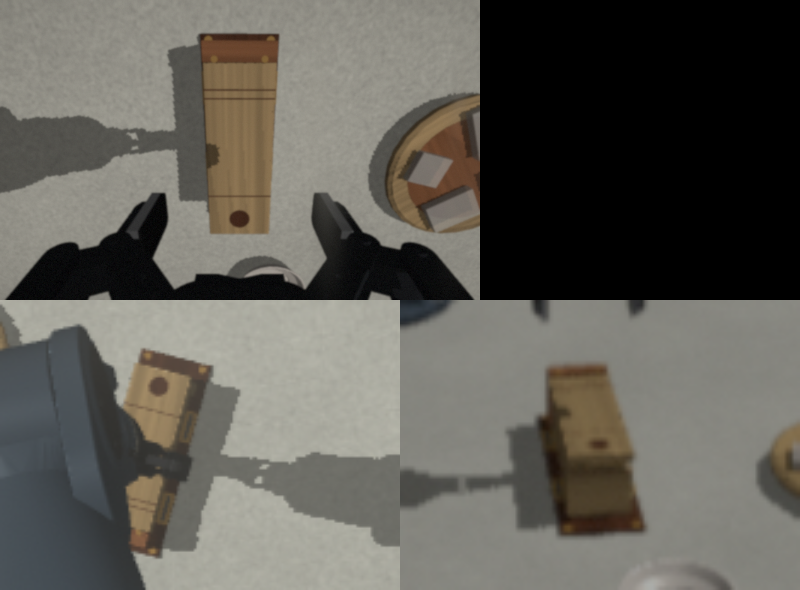

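The lid sits against the groove block with its front propped on the catch. The thumb mark is at wrist px (319,291). I'll close the fingers and go above the mark.

Run:
```python
from h import *
f=load('w9');print('mark cam',plane(f,(319,291),.076),'model',M+U*.162)
V=np.array([-U[1],U[0],0])
print('front edge u',(1e3*(plane(f,[(319,312)],.076)-M)@U),'lateral edges',(1e3*(plane(f,[(278,300),(360,300)],.0755)-M)@V))
st,T,_=pose();Tt=target(M,0)[1];C=R.from_matrix(T);p=(M+U*.163);p[2]=.115
print((100*C.inv().apply(p-st['tcp_pos'])).round(2),(C.inv()*Tt).as_rotvec().round(3))
```

```text
mark cam [[0.59750327 0.09515329 0.076     ]] model [0.59618477 0.09539727 0.        ]
front edge u [185.05981875] lateral edges [-34.25841996  34.43469147]
[-8.68  0.03  7.35] [-0.001  0.052 -0.   ]
```

```bash
python3 -m inch '{"deltas":[[1,[-2,0,0.5],[0,0.02,0]],[1,[-4.5,0,1.5],[0,0.04,0]],[1,[-7,0,3],[0,0.052,0]],[1,[-8.68,0,5],[0,0.052,0]],[1,[-8.68,0,6.5],[0,0.052,0]],[1,[-8.68,0,7.35],[0,0.052,0]],[1,[-8.68,0,7.35],[0,0.052,0]],[1,[-8.68,0,7.35],[0,0.052,0]]]}' 40;python3 -c "
from h import *
st,T,y=pose();print(st['tcp_pos'],T[:,2].round(3),st['ft_force'],st['finger_gap'])"
```

```text
time: 17.5
tcp_pos: [0.597, 0.095, 0.1154]
orientation: [-0.387, -3.117, 0.001]
ft_force: [0.1, 0.6, -0.0]
finger_gap: -0.002
grasp_force: 0.0
[0.59700849 0.09500841 0.11537993] [-0.    -0.001 -1.   ] [ 0.07105985  0.57610132 -0.02468066] -0.0016880887937425054
```

```bash
python3 -m inch '{"deltas":[[1,[0,0,0.4],[0,0,0]],[1,[0,0,0.8],[0,0,0]],[1,[0,0,1.2],[0,0,0]],[1,[0,0,1.4],[0,0,0]],[1,[0,0,1.4],[0,0,0]],[1,[0,0,1.4],[0,0,0]]]}' |sed -n 2p\;4p; python3 -m inch '{"deltas":[[1,[0,0,0.1],[0,0,0]],[1,[0,0,0.2],[0,0,0]],[1,[0,0,0.2],[0,0,0]]]}'|sed -n 2p\;4p
```

```text
tcp_pos: [0.598, 0.095, 0.1021]
ft_force: [0.5, -0.4, 0.5]
tcp_pos: [0.598, 0.095, 0.0999]
ft_force: [-0.2, 0.1, 0.7]
```

```bash
python3 -m inch '{"deltas":[[1,[0,0,0.05],[0,0,0]],[1,[0,0,0.1],[0,0,0]],[1,[0,0,0.1],[0,0,0]]]}' |sed -n 2p\;4p
```

```text
tcp_pos: [0.5982, 0.095, 0.0992]
ft_force: [-0.1, 0.4, 3.1]
```

```bash
python3 -m inch '{"deltas":[[1,[0,0,0.05],[0,0,0]],[1,[0,0,0.1],[0,0,0]],[1,[0,0,0.1],[0,0,0]]]}' |sed -n 2p\;4p
```

```text
tcp_pos: [0.5982, 0.095, 0.0982]
ft_force: [-1.1, -0.9, 4.4]
```

Contact at tip height 77 mm, as expected. Continuing to press.

```bash
python3 -m inch '{"deltas":[[1,[0,0,0.05],[0,0,0]],[1,[0,0,0.1],[0,0,0]],[1,[0,0,0.1],[0,0,0]]]}' |sed -n 2p\;4p
```

```text
tcp_pos: [0.5982, 0.095, 0.0969]
ft_force: [0.3, -0.3, 2.2]
```

```bash
python3 -m inch '{"deltas":[[1,[0,0,0.05],[0,0,0]],[1,[0,0,0.1],[0,0,0]],[1,[0,0,0.1],[0,0,0]]]}' |sed -n 2p\;4p
```

```text
tcp_pos: [0.598, 0.095, 0.0958]
ft_force: [0.1, -0.1, 0.9]
```

```bash
python3 -m inch '{"deltas":[[1,[0,0,0.05],[0,0,0]],[1,[0,0,0.1],[0,0,0]],[1,[0,0,0.1],[0,0,0]]]}' |sed -n 2p\;4p
```

```text
tcp_pos: [0.5978, 0.095, 0.0947]
ft_force: [-0.1, 0.4, 0.4]
```

The force has dropped, so the bead is passing over the roller. I'll follow down to the seat.

```bash
python3 -m inch '{"deltas":[[1,[0,0,0.1],[0,0,0]],[1,[0,0,0.2],[0,0,0]],[1,[0,0,0.2],[0,0,0]]]}' |sed -n 2p\;4p
```

```text
tcp_pos: [0.5979, 0.095, 0.0928]
ft_force: [-0.7, -0.1, 0.0]
```

```bash
python3 -m inch '{"deltas":[[1,[0,0,0.05],[0,0,0]],[1,[0,0,0.1],[0,0,0]],[1,[0,0,0.1],[0,0,0]]]}' |sed -n 2p\;4p
```

```text
tcp_pos: [0.598, 0.095, 0.0919]
ft_force: [-0.2, 0.4, -0.1]
```

```bash
python3 -m inch '{"deltas":[[1,[0,0,0.05],[0,0,0]],[1,[0,0,0.1],[0,0,0]],[1,[0,0,0.1],[0,0,0]]]}' |sed -n 2p\;4p
```

```text
tcp_pos: [0.598, 0.095, 0.0909]
ft_force: [-1.0, -0.4, -0.7]
```

```bash
python3 -m inch '{"deltas":[[1,[0,0,0.05],[0,0,0]],[1,[0,0,0.1],[0,0,0]],[1,[0,0,0.1],[0,0,0]]]}' |sed -n 2p\;4p
```

```text
tcp_pos: [0.5981, 0.095, 0.0901]
ft_force: [0.1, -1.0, -0.1]
```

```bash
python3 -m inch '{"deltas":[[1,[0,0,0.03],[0,0,0]],[1,[0,0,0.06],[0,0,0]],[1,[0,0,0.06],[0,0,0]]]}' |sed -n 2p\;4p
```

```text
tcp_pos: [0.5981, 0.095, 0.09]
ft_force: [-2.1, -0.7, 6.8]
```

A firm seat at tip height 68 mm matches the shut height, so the catch has snapped. Backing off and checking numerically.

```bash
python3 -m inch '{"deltas":[[1,[0,0,-1],[0,0,0]],[1,[0,0,-3],[0,0,0]],[1,[2,0,-6],[0,0,0]],[1,[5,0,-9],[0,0,0]],[1,[8,0,-11],[0,0,0]],[1,[8.5,0,-12],[0,0,0]],[1,[8.5,0,-12],[0,0,0]],[1,[8.5,0,-12],[0,0,0]]]}' | sed -n 1,4p
python3 - <<'E'
from h import *
f=grab('wrist','w10');g=cv2.cvtColor(f['color'],cv2.COLOR_RGB2HSV).astype(int);V=np.array([-U[1],U[0],0])
X=lambda u,v,z:M+U*u+V*v+[0,0,z]
print('pred px: shoulder',proj(f,X(0,0,.068)).round(1),'mark',proj(f,X(.162,0,.068)).round(1),'front',proj(f,X(.182,0,.068)).round(1))
P=proj(f,[X(.08,0,.068)])[0]
hs=g; 
for u in(.02,.06,.11):
    r,c=int(round(proj(f,X(u,0,.068))[0][1])),int(proj(f,X(u,0,.068))[0][0])
    row=cv2.cvtColor(f['color'],cv2.COLOR_RGB2GRAY)[r].astype(int); ok=(g[r,:,1]>85)&(abs(g[r,:,0]-18)<6)
    l=c
    while ok[l]: l-=1
    e=c
    while ok[e]: e+=1
    print(u,r,l,e,(1e3*(plane(f,[(l+.5,r),(e-.5,r)],.068)-M)@V).round(1))
dark=(g[:,:,2]<75)&(abs(g[:,:,0]-12)<8)&(g[:,:,1]>90); q=proj(f,X(.162,0,.068))[0].astype(int)
w=dark[q[1]-25:q[1]+25,q[0]-25:q[0]+25]; yy,xx=np.nonzero(w); 
if len(xx): print('mark px',xx.mean()+q[0]-25,yy.mean()+q[1]-25,len(xx))
st=pose()[0];print(st['tcp_pos'],st['ft_force'],st['time'])
E
```

```text
time: 21.42
tcp_pos: [0.5162, 0.116, 0.21]
orientation: [0.386, 3.114, 0.001]
ft_force: [-0.1, -0.8, -1.3]
pred px: shoulder [[318.9  82.7]] mark [[318.9 271.8]] front [[318.9 290.8]]
0.02 110 273 365 [-34.8  34.9]
0.06 161 276 362 [-34.1  34.3]
0.11 219 277 360 [-35.3  34.6]
mark px 310.0526315789474 262.10526315789474 19
[0.51617674 0.11577883 0.20898452] [-0.45870974  0.09115181 -0.17162622] 21.4667
```

The lid is centred on the box axis to within about 0.4 mm, its front is at the shut height, and the arm is clear. Handing in.

```bash
python3 -c "
from cell import job
print(job.hand_in())"
```

```text
the job is handed in; nothing more can be done
None
```

The lid is shut and released, and the job is handed in at about 21.5 s of the 61 s: the tongue bore in the groove at about 5 N while slanted, the catch snapped, and the front seated at 68 mm; no verdict came back, and I did not measure the tongue's final height or the other objects' final positions.

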